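# Shut the seed tray and tuck in its closing tab

### The job

The seed tray's clear lid stands ajar. Using only closed fingertips, pinching and lifting nothing, press the lid down until it is fully shut, then fold the hinged tab on the tray's near edge over onto the lid and push it by its ridge fully home, so that its front edge is tucked beneath the lip on the lid and the tab stays down when you let go. Do not raise the lid any higher, leave everything else on the bench where it is, and finish clear of everything.

Things in the scene. Friction and masses are not known exactly. Their poses are not given: they have to be found in the camera images.
- tray: White plastic seed tray fixed to the bench, 165 (x) by 240 (y) by 55 mm, black cell insert. Origin under its centre, on the bench; z up, +x from its near edge (tab) to its far edge (lid hinge). The shut lid's top face is 60 mm above the bench. The tab's pin lies along y at x = -88.5 mm, z = 61 mm; the lid's hinge along y at x = 82.5 mm, z = 56 mm.
- lid (a joint): Angle of the clear lid, rad: 0 is shut, grows as the near edge rises; stop at 0.9. Starts between 0.25 and 0.55. The hinge is stiff, so the lid stays where it is left; about 3 N down near the lid points moves it. The lid is a clear plate 169 x 244 x 4 mm; the lip stands on its top face.
- lid_left (a point): A free place on the lid's top face to press: 110 mm from the lid's hinge axis, 75 mm to the tray's +y side of the middle, beside the lip. Moves with the lid.
- lid_right (a point): The same place on the tray's -y side, 75 mm from the middle.
- tab_hinge (a joint): Angle of the white tab about its pin, rad: 0 is folded flat over the lid, pi/2 upright, more leans out away from the tray; stops at 0 and 2.4. Starts between 1.75 and 2.3. A light spring opens it: a tab that is folded but not tucked stands up again when let go. Holding it flat takes about 2 N pressed 26 mm from the pin.
- tab_slide (a joint): How far the tab has slid along its own length on its slotted hinge, m: 0 drawn back, 0.015 fully home (stop). Starts between 0 and 0.002. It takes about 2 N to slide and stays where it is left. When flat, growing means moving along the tray's +x, beneath the lip.
- tab_pin (a point): Middle of the tab's hinge pin (steel, 5 mm thick, 84 mm long, at the tray's near edge). Its axes turn with the tab: x from the pin to the tab's free edge, z out of the face that is on top once folded. The tab is a plate 60 mm wide, 3 mm thick; its underside is level with the pin's axis; its free edge is 75 mm from the pin when drawn back.
- tab_ridge (a point): Middle of the pin-side face of the raised ridge across the tab: the face to push when sliding the tab home. The ridge is on the face that looks outwards (up once folded), 7 mm high, 5 mm thick, full width; its pin-side face is 48 mm from the pin when drawn back, leaving a flat area between pin and ridge for fingertips.
- tab_edge (a point): Middle of the tab's free edge, at half its thickness.
- lip_edge (a point): Middle of the lower near edge of the lip, a white bridge on the lid, 78 mm wide (66 mm inside), 22 mm deep, 3 mm thick, open towards the tab, closed at sides and back. Lid shut: its underside is 69 mm above the bench, leaving 5 mm free above a flat tab. It begins 79 mm from the pin: a flat, drawn-back tab ends 4 mm short of it; fully home it reaches 11 mm beneath.
- green_pot: Bystander: glazed green ceramic pot, 100 mm across, 90 mm high, loose; origin under its centre.
- garden_fork: Bystander: steel hand fork with wooden handle, 255 mm long (its x), 60 mm wide, 22 mm high, lying loose beside the tray; origin on the bench near its middle.
- marker: Bystander: single bamboo plant marker, 133 mm long (its x), 16 mm wide, 4 mm thick, lying loose; origin under its middle.
- marker_set: Bystander: banded stack of bamboo plant markers, 133 x 54 x 13 mm, lying near the robot; origin under its middle.
- tool_box: Bystander: latched tin tool box, 154 x 264 x 130 mm plus a handle to 160 mm, loose; origin under its centre.
- clay_pot: Bystander: small clay pot, 90 mm across, 80 mm high, loose; origin under its centre.
- spray_bottle: Bystander: white bottle, 70 mm across, 180 mm high, loose; origin under its centre.
- twine_spool: Bystander: wooden spool, 70 mm across, 60 mm high, loose; origin under its centre.

How it is judged:
By the outcome, as a careful person would: the job done as asked, in the order asked, and still so for the second after the job is handed in, with the robot touching nothing.
It also fails if it takes over 40 s, if anything falls off the work surface, if the arm or the gripper's body presses on something with over 40 N, if the wrist force passes 120 N, or if a joint passes its speed limit or range.

### The arm

A 7-joint arm with a two-finger parallel gripper is mounted at the origin on the work surface. World frame = base frame: x ahead of the robot, y to its left, z up, the work surface at z = 0. Lengths are in m, angles in rad, forces in N, time in s.
With the tool pointing down it reaches from about 0.4 to 0.85 m from the base axis. Payload 4.5 kg.
Tool frame: the origin (TCP) lies on the mounting face of the last link; the fingertips stand 173 mm ahead of it and the grasp point (between the pads) lies 155 mm ahead of it; z points along the fingers, y is the line along which they close (so a half turn about z gives the same grasp; the last joint's range is limited). The gripper opens to 85 mm and grips with 20 to 120 N. Pads are 22 mm wide; open, the fingers measure 114 mm over their backs; the gripper's body (76 mm by 85 mm) begins 54 mm behind the grasp point. The pads swing forward as they close: fully open they stand 13 mm farther back than shut.
Start: joints at [1.286, 0.689, -0.195, 1.565, 0.157, 0.902, -0.215], TCP at [0.196, -0.594, 0.405] pointing down, gripper open.
Joint ranges: [-3.01, 3.01], [-0.46, 2.08], [-1.47, 1.51], [0.13, 2.56], [-1, 4.14], [0.04, 2.09], [-2.66, 2.66]. Speed limits (rad/s): [2.57, 2.57, 3.14, 3.14, 3.14, 3.14, 3.14].

### API

Orientations are given as a unit quaternion [x, y, z, w].
In Python, from cell import r gives the robot as it stands. The module is installed in compiled form; this text tells all that it offers.
- The arm moves only by the shell command python3 -m inch 'ROWS' [FORCE]. ROWS is JSON, a list of rows, each a list of 5 numbers: the opening, from 0 (shut) to 1 (fully open), then the shift along the tool's x, y, z in cm, then the turn about the tool's z in rad. In form: [[fingers, tx, ty, tz, roll], ...]. A call has 1 to 20 rows; each row is the pose to reach, as a shift and turn from the pose commanded when the call began, along the tool's axes at that moment; what a row does not reach only later rows make up. A row lasts 1/12 s, in which the tool goes at most 41.7 mm and 7.16 degrees, less where a joint would pass 70% of its speed; a pose out of reach is approached as far as the arm can. A call with a gripper value outside its range is refused whole. The fingers move at their own pace and stop on an object; FORCE is the grip in N (left out, the last holds). Time passes only in rows, so rows that repeat a pose let the fingers close. It gives the time, the measured TCP pose, the force, the opening and the grip force at its end, in the units of the state.
- r.get_state(): the state, without advancing time (a new reading comes with each control period).
- r.grab_frame(name): name is "scene" or "top"; returns a dict with "img" (400x640x3 uint8, blue, green, red), "camera_matrix" (3x3 intrinsics, pixels), "R" (3x3) and "t" (3): a world point X has camera coordinates R X + t. Camera axes: x right, y down, z forward; pixel columns grow to the right and rows downward; lengths in m; the calibration is good to about 2 mm. A picture is of the moment at which its call begins. There is no depth.
- r.finish_job(): hands the job in; it is judged then, once.
The state is a dict: "time": time; "q": joint angles; "qd": joint speeds; "tau": joint torques, N m; "ee_pos": TCP position; "ee_rot": TCP orientation; "ft_force": force on the tool from outside, world axes, zero at the start; "torque": the same for the moment, N m; "width": finger opening in m; "grasp_force": force on a finger pad.
Only numpy, scipy, OpenCV 4.12 (cv2) and the standard library are available. Lean on these libraries where they do the work, as an engineer would, in place of code of your own. Each camera call takes 0.05 s, during which the arm holds its last target. There are 200 camera calls.

## Working session

There is one attempt and no reset: what is moved stays moved. The work goes in short steps, Python scripts to look and compute and a shell command to move; the robot and the scene stay as the last step left them, time stands still between calls to the robot, and variables do not carry over. Pictures are saved under pics/ and viewed, at most 10 in all, crops included, and the job is handed in when it is done.

```bash
mkdir -p pics; python3 - <<'E'
from cell import r
import cv2,numpy as np
for n in("scene","top"):
    f=r.grab_frame(n);cv2.imwrite(f"pics/{n}0.png",f["img"]);print(n,f["camera_matrix"].tolist(),np.round(f["R"],4).tolist(),np.round(f["t"],4).tolist())
s=r.get_state();print(s)
E
```

```text
scene [[441.59067960633627, 0.0, 324.55913356237977], [0.0, 441.59067960633627, 199.45838678870672], [0.0, 0.0, 1.0]] [[0.7714, 0.6362, -0.0146], [0.4046, -0.5079, -0.7605], [-0.4912, 0.5807, -0.6492]] [-0.4095, -0.1582, 1.8775]
top [[467.81124599992495, 0.0, 318.7169705452998], [0.0, 467.81124599992495, 203.21453152839325], [0.0, 0.0, 1.0]] [[0.0611, -0.9981, -0.0024], [-0.9747, -0.0592, -0.2155], [0.215, 0.0155, -0.9765]] [0.0019, 0.5502, 1.3679]
{'time': 0.1, 'q': array([ 1.28583072,  0.68993134, -0.19452548,  1.56624718,  0.15729859,
        0.90248716, -0.21509953]), 'qd': array([ 1.40363885e-03, -4.70940468e-04, -1.21326573e-03, -1.64123407e-03,
        3.40593408e-04, -1.47310185e-03,  5.84396653e-05]), 'tau': array([-4.19354168e-03, -5.40615463e+01, -1.27150085e+00, -1.58989298e+01,
        9.45281965e-03,  4.35422626e-03, -1.26061235e-05]), 'ee_pos': array([ 0.1957594 , -0.59324106,  0.40394273]), 'ee_rot': array([ 9.87318652e-01,  1.58748772e-01, -1.89268520e-04, -8.19386397e-04]), 'ft_force': array([0.08999157, 1.11544777, 0.62016428]), 'torque': array([-0.01886452,  0.02226774,  0.00126745]), 'grasp_force': 0.0, 'width': 0.08527844635996876}
```

View pics/scene0.png

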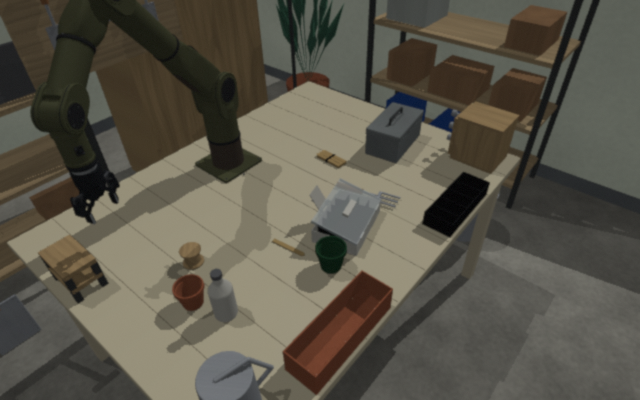

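View pics/top0.png

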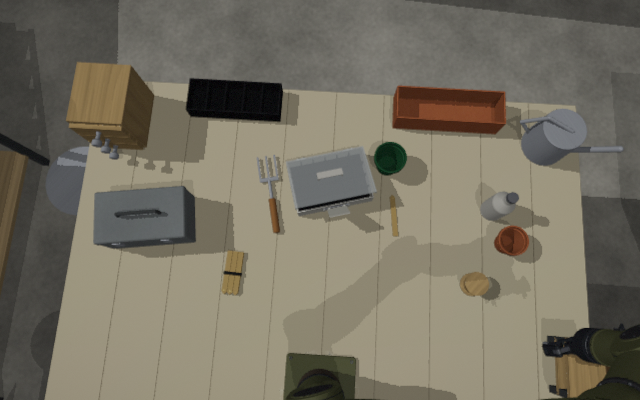

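The scene view shows the tray at about (345,215). In the top view it is at about (330,182), with the tab at (338,211) and the lip at (330,173). Next I'll enlarge both.

```bash
python3 - <<'E'
import cv2,numpy as np
a=cv2.imread("pics/top0.png")[135:225,275:415];b=cv2.imread("pics/scene0.png")[170:260,290:410]
b=cv2.resize(b,(800,600),interpolation=cv2.INTER_CUBIC);a=cv2.resize(a,None,fx=5.714,fy=5.714,interpolation=cv2.INTER_CUBIC)
cv2.imwrite("pics/ta.png",np.clip(a*1.3,0,255));cv2.imwrite("pics/sa.png",np.clip(b*1.3,0,255))
E
```

```text
[ WARN:0@0.040] global loadsave.cpp:1063 imwrite_ Unsupported depth image for selected encoder is fallbacked to CV_8U.
```

View pics/ta.png

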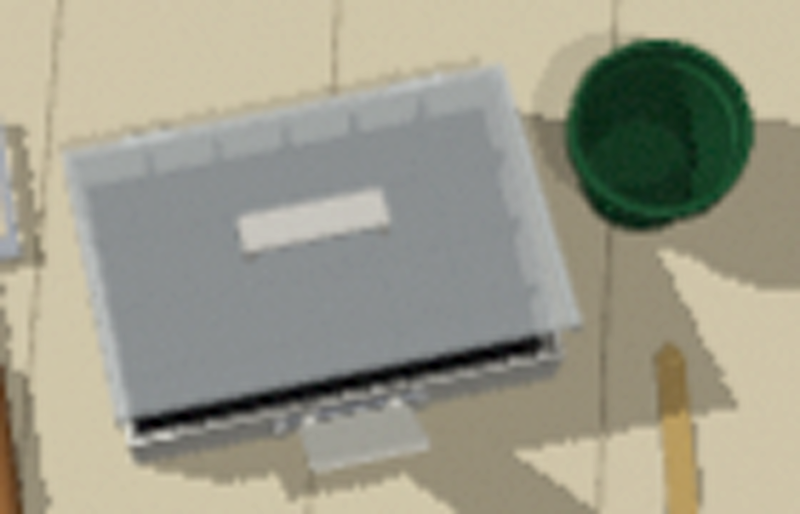

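View pics/sa.png

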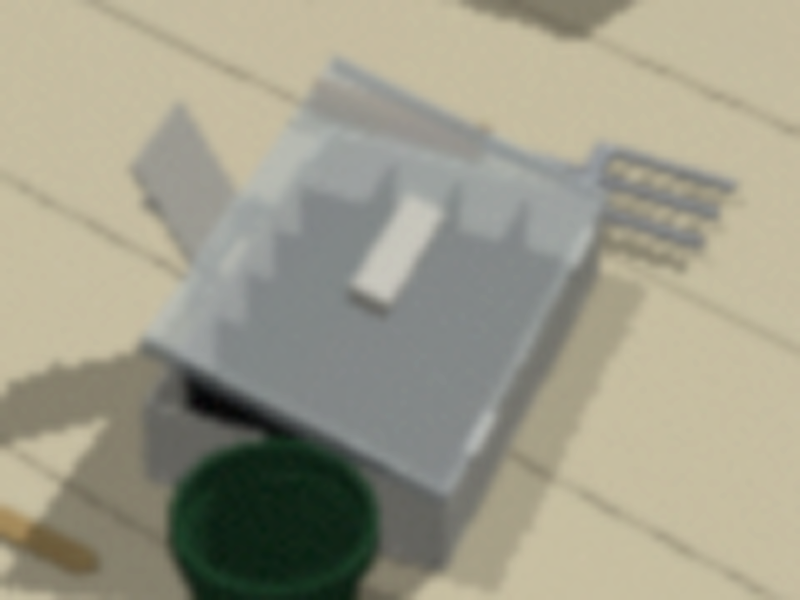

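Both views show the lid's corners, the lip and the tab's free edge clearly. I'll fit tray pose, lid angle and tab angle to those pixels together.

```bash
cat > fit.py <<'E'
import numpy as np
from scipy.optimize import least_squares
K={'s':(np.array([[441.5907,0,324.559],[0,441.5907,199.458],[0,0,1]]),np.array([[0.7714,0.6362,-0.0146],[0.4046,-0.5079,-0.7605],[-0.4912,0.5807,-0.6492]]),np.array([-0.4095,-0.1582,1.8775])),
't':(np.array([[467.811,0,318.717],[0,467.811,203.2145],[0,0,1]]),np.array([[0.0611,-0.9981,-0.0024],[-0.9747,-0.0592,-0.2155],[0.215,0.0155,-0.9765]]),np.array([0.0019,0.5502,1.3679]))}
def proj(c,X):
    k,R,t=K[c];p=k@(R@X+t);return p[:2]/p[2]
def lid(d,y,h,th): # d from hinge, h above hinge axis in lid frame
    return np.array([.0825-d*np.cos(th)+h*-np.sin(th)*-1*-1*-1,y,.056+d*np.sin(th)+h*np.cos(th)])
def tab(d,y,h,a):return np.array([-.0885+d*np.cos(a)-h*np.sin(a),y,.061+d*np.sin(a)+h*np.cos(a)])
def world(p,P):
    c,s=np.cos(p[2]),np.sin(p[2]);return np.array([p[0]+c*P[0]-s*P[1],p[1]+s*P[0]+c*P[1],P[2]])
E
cat > f1.py <<'E'
from fit import *
O=[('t','l',0,.122,.004,65,155),('t','l',0,-.122,.004,505,65),('t','l',.169,-.122,.004,580,328),('t','l',.169,.122,.004,125,425),
('t','r',-.0825,.12,.055,130,440),('t','r',-.0825,-.12,.055,560,345),('t','b',.076,.03,.0015,312,470),('t','b',.076,-.03,.0015,428,445),
('t','l',.092,.039,.013,243,255),('t','l',.092,-.039,.013,390,222),
('s','l',.169,.122,.004,335,60),('s','l',.169,-.122,.004,148,345),('s','l',0,-.122,.004,447,490),('s','l',0,.122,.004,603,200),
('s','l',.092,.039,.016,410,190),('s','l',.070,.039,.016,443,208),('s','b',.076,.03,.0015,182,103),('s','b',.076,-.03,.0015,132,170)]
def res(p,each=False):
    o=[]
    for c,k,a,y,h,u,v in O:
        P=lid(a,y,h,p[3]) if k=='l' else tab(a,y,h,p[4]) if k=='b' else np.array([a,y,h])
        px=np.array([275+u/5.714,135+v/5.714]) if c=='t' else np.array([290+u/6.667,170+v/6.667])
        o.append(proj(c,world(p,P))-px)
    return np.array(o) if each else np.ravel(o)
s=least_squares(res,[.58,-.03,0.,.4,2.],loss='soft_l1');print(s.x,s.cost);print(np.round(res(s.x,1),1).tolist())
p=s.x
for n,P in dict(lid_left=lid(.11,.075,.004,p[3]),lid_right=lid(.11,-.075,.004,p[3]),nearmid=lid(.169,0,.004,p[3]),edge=tab(.076,0,.0015,p[4]),pin=tab(0,0,0,0),lip=lid(.092,0,.013,0)).items():print(n,np.round(world(p,P),4))
E
python3 f1.py
```

```text
[0.6299517  0.0052435  0.27129925 0.23473576 2.12841692] 7.544318443777881
[[-0.3, -1.2], [-1.0, -1.0], [-0.4, -0.3], [-1.0, -0.5], [-0.4, 0.2], [0.9, 0.8], [0.4, -0.5], [0.3, -0.3], [0.4, -0.2], [-0.1, 0.4], [-1.0, 0.0], [-1.4, -0.6], [0.3, 0.3], [1.0, -1.5], [-0.7, 0.7], [0.0, 0.7], [-0.9, -0.7], [-0.7, -0.7]]
lid_left [0.5872 0.0712 0.0855]
lid_right [ 0.6274 -0.0733  0.0855]
nearmid [ 0.552  -0.0164  0.0992]
edge [ 0.5047 -0.0296  0.1247]
pin [ 0.5447 -0.0185  0.061 ]
lip [0.6208 0.0027 0.069 ]
```

The fit is good to about 1 px: tray at (0.630, 0.005), yaw 0.271, lid 0.235 rad, tab 2.13 rad. Now I'll shut the fingers and move above lid_left.

```bash
python3 -m inch '[[0,15,-13,4,0.05],[0,30,-26,6,0.05],[0,40,-35,6,0.05],[0,58,-50.8,6,0.05],[0,58,-50.8,6,0.05],[0,58,-50.8,6,0.05],[0,58,-50.8,6,0.05],[0,58,-50.8,6,0.05],[0,58,-50.8,6,0.05],[0,58,-50.8,6,0.05],[0,58,-50.8,6,0.05],[0,58,-50.8,6,0.05],[0,58,-50.8,6,0.05],[0,58,-50.8,6,0.05],[0,58,-50.8,6,0.05],[0,58,-50.8,6,0.05],[0,58,-50.8,6,0.05],[0,58,-50.8,6,0.05],[0,58,-50.8,6,0.05],[0,58,-50.8,6,0.05]]' 20; python3 - <<'E'
from cell import r
import numpy as np
from scipy.spatial.transform import Rotation as R
from fit import *
p=[.62995,.00524,.2713,.2347,2.128]
s=r.get_state();M=R.from_quat(s['ee_rot']).as_matrix();print(np.round(M,3).tolist(),s['time'],s['width'])
tip=s['ee_pos']+M@[0,0,.173]
print(tip,(M.T@(world(p,lid(.11,.075,.004,p[3]))-tip)*100).round(2))
E
```

```text
time: 1.77
ee_pos: [0.5892, 0.0783, 0.344]
ee_rot: [0.99, 0.139, 0.002, -0.003]
ft_force: [0.0, 0.3, 0.1]
width: -0.0001
grasp_force: 0.0
[[0.962, 0.275, 0.002], [0.275, -0.961, 0.006], [0.004, -0.005, -1.0]] 1.7667 -6.673304064821422e-05
[0.58967222 0.0793127  0.17097126] [-0.5   0.75  8.54]
```

```bash
python3 -m inch '[[0,-0.5,0.7,3,0],[0,-0.5,0.7,5.5,0],[0,-0.5,0.7,7.5,0],[0,-0.5,0.7,8,0],[0,-0.5,0.7,8.3,0],[0,-0.5,0.7,8.6,0],[0,-0.5,0.7,8.9,0],[0,-0.5,0.7,9.2,0],[0,-0.5,0.7,9.5,0],[0,-0.5,0.7,9.8,0],[0,-0.5,0.7,10.1,0],[0,-0.5,0.7,10.4,0],[0,-0.5,0.7,10.6,0],[0,-0.5,0.7,10.8,0],[0,-0.5,0.7,10.9,0],[0,-0.5,0.7,11,0],[0,-0.5,0.7,11.1,0],[0,-0.5,0.7,11.1,0]]'; python3 - <<'E'
from cell import r
import cv2
print(r.get_state()['ee_pos'],r.get_state()['ft_force'])
f=r.grab_frame("scene")["img"][150:270,270:430]
cv2.imwrite("pics/s2.png",cv2.resize(f,(800,600),interpolation=cv2.INTER_CUBIC))
E
```

```text
time: 3.27
ee_pos: [0.5846, 0.0627, 0.2336]
ee_rot: [0.991, 0.134, 0.0, -0.0]
ft_force: [-0.4, 0.3, -0.2]
width: -0.0002
grasp_force: 0.0
[0.58457265 0.06268149 0.23360015] [-0.42797406  0.29411833 -0.17653552]
```

View pics/s2.png

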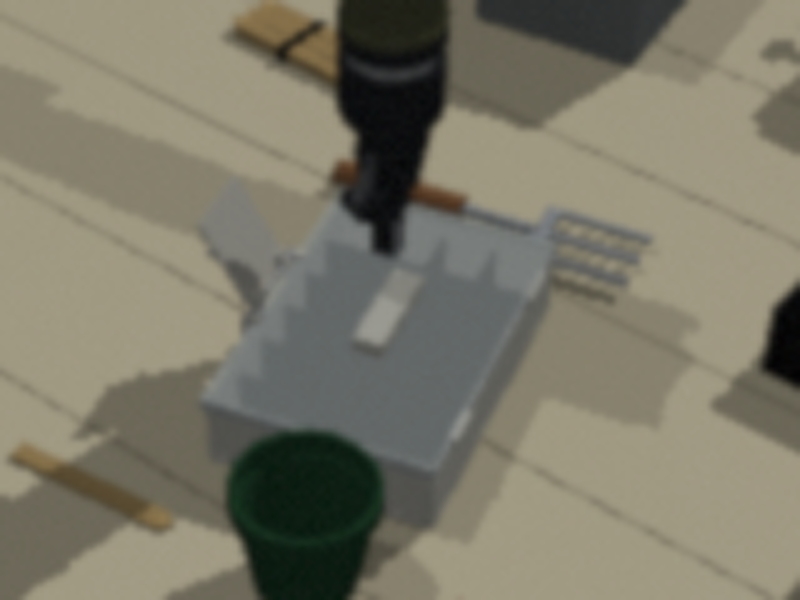

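The picture shows the lid nearly flat on the tray, with the fingertips at (385,245) just off the lip's +y end. The force reads zero, so I'll press on until it builds.

```bash
python3 -m inch '[[0,0,0,0.1,0],[0,0,0,0.2,0],[0,0,0,0.3,0],[0,0,0,0.4,0],[0,0,0,0.5,0],[0,0,0,0.5,0]]'
```

```text
time: 3.82
ee_pos: [0.5846, 0.0627, 0.2329]
ee_rot: [0.991, 0.134, 0.001, 0.0]
ft_force: [-8.1, 0.3, 32.9]
width: 0.0001
grasp_force: 16.8
```

The lid is firmly shut: tip at 59.9 mm with 33 N on it. Now I'll lift, cross over the tab and come down on its outer side.

```bash
python3 -m inch '[[0,0,0,-4,0],[0,0,0,-8,0],[0,0,0,-11.5,0],[0,-4,2,-11.5,0],[0,-8,4,-11.5,0],[0,-12,6.3,-11.5,0],[0,-13.15,6.8,-11.5,0],[0,-13.15,6.8,-11.5,0],[0,-13.15,6.8,-8,0],[0,-13.15,6.8,-5,0],[0,-13.15,6.8,-4,0],[0,-13.15,6.8,-4,0],[0,-13.15,6.8,-4,0]]'; python3 - <<'E'
from cell import r
import cv2,numpy as np
for n,(y,x) in dict(scene=(150,270),top=(120,255)).items():
    f=r.grab_frame(n)["img"][y:y+120,x:x+160]
    cv2.imwrite(f"pics/{n}3.png",cv2.resize(f,(640,480),interpolation=cv2.INTER_CUBIC))
from scipy.spatial.transform import Rotation as R
s=r.get_state();tip=s['ee_pos']+R.from_quat(s['ee_rot']).as_matrix()@[0,0,.173]
a=.2713;d=tip-[.62995,.00524,0];print(np.cos(a)*d[0]+np.sin(a)*d[1],-np.sin(a)*d[0]+np.cos(a)*d[1],d[2])
E
```

```text
time: 4.9
ee_pos: [0.4762, -0.0375, 0.2684]
ee_rot: [0.991, 0.134, -0.0, -0.0]
ft_force: [0.7, 1.1, 0.4]
width: -0.0001
grasp_force: 0.0
-0.15903351932899581 -0.0003439916611899796 0.09650221744950879
```

View pics/scene3.png

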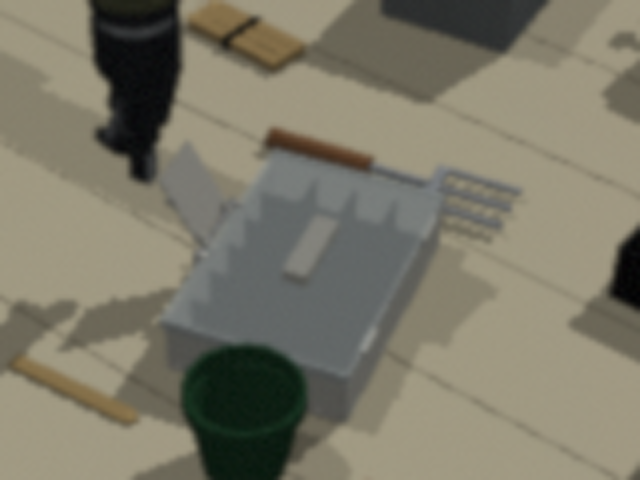

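View pics/top3.png

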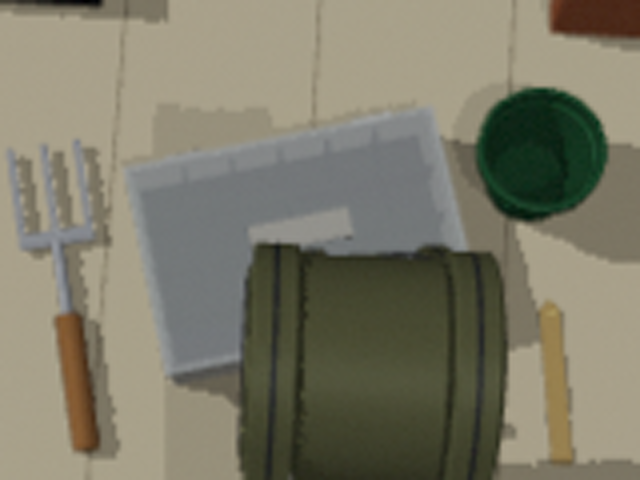

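The lid is flat and shut. The fingertips, at (145,175) in the scene crop, are behind the leaning tab at (190,180). I'll refine the tray pose with the shut lid's corners, which is the second measurement.

```bash
python3 - <<'E'
from fit import *
O=[('t',0,.122,.004,130,170),('t',0,-.122,.004,430,110),('t',.169,.122,.004,172,380),('t',.07,.039,.016,248,228),('t',.07,-.039,.016,347,208),
('s',.169,-.122,.004,165,322),('s',0,-.122,.004,347,375),('s',0,.122,.004,438,205),('s',.092,.039,.016,316,215),('s',.07,.039,.016,338,222)]
def res(p):
    return np.ravel([proj(c,world(p,lid(a,y,h,0)))-((255+u/4,120+v/4) if c=='t' else (270+u/4,150+v/4)) for c,a,y,h,u,v in O])
s=least_squares(res,[.63,0,.27],loss='soft_l1');print(s.x,s.fun.reshape(-1,2).round(1).tolist())
E
```

```text
[0.62787548 0.00311549 0.28404091] [[-1.0, -0.1], [0.1, -1.6], [0.0, -0.6], [0.5, -0.2], [0.5, -0.6], [-2.2, -0.9], [-0.0, -0.1], [0.5, -3.0], [-1.0, -0.4], [-0.6, -0.6]]
```

The refit agrees within about 2 mm. Now I'll sweep the tab up and over in an arc, with the fingertips landing between pin and ridge.

```bash
python3 -m inch '[[0,1,0,0.1,0],[0,2,0,0.2,0],[0,3,0,0.3,0],[0,4,0,0.4,0],[0,5,0,0.5,0],[0,5.6,0,0.55,0],[0,6.2,0,0.6,0],[0,6.8,0,0.7,0],[0,7.2,0,0.8,0],[0,7.6,0,1.1,0],[0,8,0,1.45,0],[0,8.35,0,1.8,0],[0,8.6,0,2.2,0],[0,8.75,0,2.6,0],[0,8.85,0,2.95,0],[0,8.9,0,3.25,0],[0,8.9,0,3.3,0],[0,8.9,0,3.3,0]]'; python3 - <<'E'
from cell import r
import cv2,numpy as np
f=r.grab_frame("scene")["img"][160:250,290:410]
cv2.imwrite(f"pics/s4.png",cv2.resize(f,(800,600),interpolation=cv2.INTER_CUBIC))
E
```

```text
time: 6.5
ee_pos: [0.5626, -0.014, 0.2372]
ee_rot: [0.991, 0.134, 0.002, 0.0]
ft_force: [0.2, -0.0, 12.9]
width: 0.0
grasp_force: 6.8
```

View pics/s4.png

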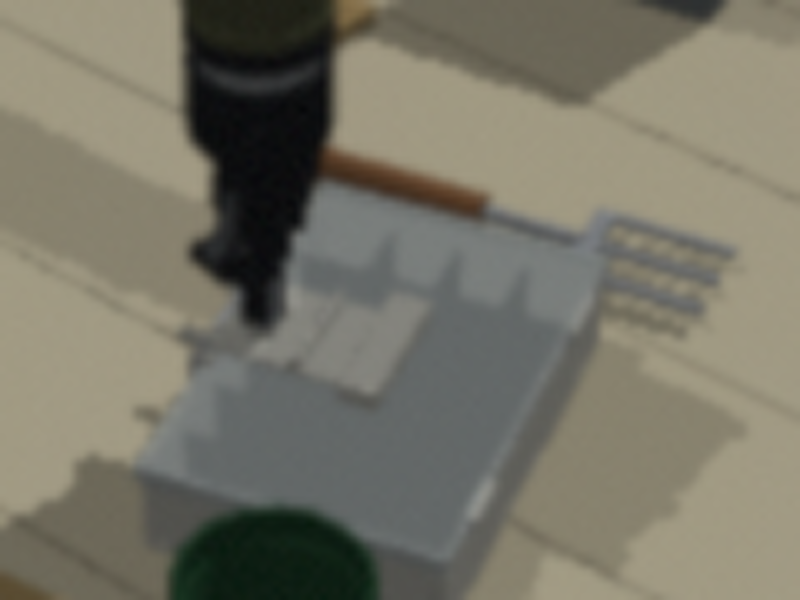

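The tab lies flat, its free edge at (340,330) just short of the lip, and the fingertips at (262,320) are on the flat area before the ridge. Tip height is 64 mm, as it should be for a flat tab. Now I'll push it home.

```bash
python3 -m inch '[[0,0.3,0,-0.05,0],[0,0.6,0,-0.05,0],[0,0.9,0,-0.05,0],[0,1.2,0,-0.05,0],[0,1.5,0,-0.05,0],[0,1.8,0,-0.05,0],[0,2.0,0,-0.05,0],[0,2.2,0,-0.05,0],[0,2.4,0,-0.05,0],[0,2.6,0,-0.05,0],[0,2.8,0,-0.05,0],[0,3.0,0,-0.05,0],[0,3.1,0,-0.05,0],[0,3.2,0,-0.05,0],[0,3.3,0,-0.05,0],[0,3.3,0,-0.05,0]]'
```

```text
time: 7.88
ee_pos: [0.5901, -0.0069, 0.2364]
ee_rot: [0.991, 0.133, -0.005, 0.001]
ft_force: [-8.3, -2.5, 15.3]
width: 0.0
grasp_force: 7.6
```

```bash
python3 -m inch '[[0,0.2,0,-0.1,0],[0,0.4,0,-0.1,0],[0,0.6,0,-0.1,0],[0,0.8,0,-0.1,0],[0,0.8,0,-0.1,0],[0,0.8,0,-0.1,0]]'; python3 - <<'E'
from cell import r
import cv2,numpy as np
f=r.grab_frame("scene")["img"][160:250,290:410]
cv2.imwrite(f"pics/s5.png",cv2.resize(f,(800,600),interpolation=cv2.INTER_CUBIC))
E
```

```text
time: 8.38
ee_pos: [0.5961, -0.0053, 0.2363]
ee_rot: [0.991, 0.133, -0.008, 0.001]
ft_force: [-12.1, -2.9, 11.7]
width: -0.0
grasp_force: 11.6
```

View pics/s5.png

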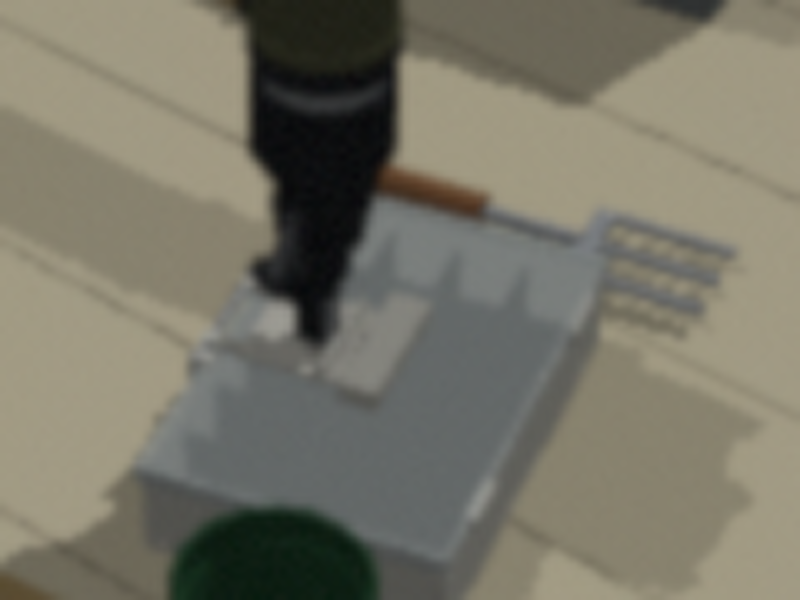

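The ridge, at about (330,340), is now close to the lip and the tab's edge is beneath it. The force is still rising gently, so I'll push a little more to find the stop.

```bash
python3 -m inch '[[0,0.2,0,-0.1,0],[0,0.4,0,-0.1,0],[0,0.4,0,-0.1,0],[0,0.4,0,-0.1,0],[0,0.4,0,-0.1,0]]'; python3 -m inch '[[0,0.2,0,0,0],[0,0.4,0,0,0],[0,0.4,0,0,0],[0,0.4,0,0,0]]'
```

```text
time: 8.85
ee_pos: [0.5976, -0.005, 0.2363]
ee_rot: [0.991, 0.133, -0.012, 0.001]
ft_force: [-16.9, -4.5, 11.0]
width: 0.0
grasp_force: 11.2
time: 9.18
ee_pos: [0.5991, -0.0047, 0.2358]
ee_rot: [0.991, 0.133, -0.016, 0.001]
ft_force: [-22.8, -5.8, 15.3]
width: -0.0001
grasp_force: 13.7
```

The tip no longer moves while the force climbs to 23 N, so the tab is at its stop. I'll ease off, lift away and look.

```bash
python3 -m inch '[[0,-0.4,0,0,0],[0,-0.8,0,-0.1,0],[0,-1,0,-0.4,0],[0,-1.3,0,-1,0],[0,-1.5,0,-3,0],[0,-1.5,0,-7,0],[0,-4,0,-11,0],[0,-8,0,-14,0],[0,-12,0,-15,0],[0,-16,0,-15,0],[0,-16,0,-15,0],[0,-16,0,-15,0]]'; python3 - <<'E'
from cell import r
import cv2,numpy as np
L=[]
for n,(y,x) in dict(scene=(165,295),top=(135,275)).items():
    f=r.grab_frame(n)["img"][y:y+90,x:x+110]
    L.append(cv2.resize(f,(400,327),interpolation=cv2.INTER_CUBIC))
cv2.imwrite("pics/e6.png",np.hstack(L));print(r.get_state()['ft_force'])
E
```

```text
time: 10.18
ee_pos: [0.4514, -0.0448, 0.3888]
ee_rot: [0.991, 0.133, -0.001, 0.0]
ft_force: [1.0, -0.2, -0.3]
width: 0.0001
grasp_force: 0.0
[ 0.24069925  0.40363257 -0.70196188]
```

View pics/e6.png

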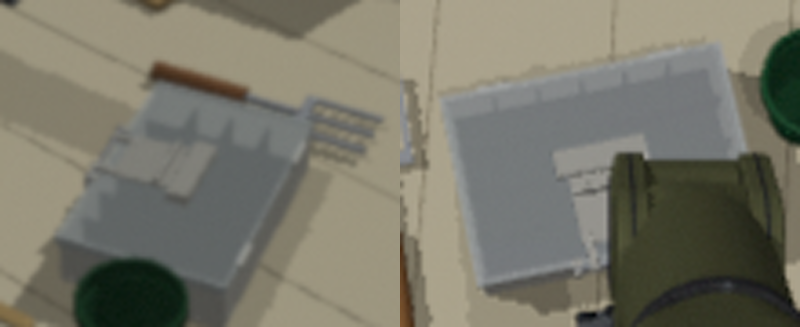

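The tab lies flat beneath the lip with nothing touching it: free edge at about (180,160) in the scene half, ridge at (590,182) in the top half. The robot is clear, so I'll hand in.

```bash
python3 -c "
from cell import r
print(r.finish_job())"
```

```text
the job is handed in; nothing more can be done
None
```

The lid is shut, and the tab is folded over, pushed to its stop under the lip and stayed down when released; the arm is clear, and the job was handed in at about 10 s (no verdict was returned).

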